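# Hang up the arch gauge and show the model to the inspection camera

### The job

Take the plywood arch gauge off the model it straddles and hang it over the bar of the rail, a leg on each side, then let go. Pick up that same model and hold it in the air with the middle of its rosette at the camera's focus point, facing the lens squarely (tipped back as the lens looks down, sides not rolled). Finish still holding it there, without shifting the two other models.

Things in the scene. Friction and masses are not known exactly. Their poses are not given: they have to be found in the camera images.
- gauge: Plywood arch (upside-down U) 13 mm thick, aluminium leg tips, 100 g. Crown 104 long x 30 high; legs 20 wide reach 80 mm below it, 64 mm apart inside. Origin: middle of the crown's underside; x leg to leg, y through the thickness, z up. Starts on the model's flat top (underside 140 mm up), legs before and behind its cap, x within 0.1 rad of the model's. Pinch the crown from above across y.
- model: The white pedestal model under the gauge, 140 mm tall, 0.2 to 0.4 kg. Base 80 x 80 x 12, foot 60 x 60 to 24, shaft 38 (x) x 36 (y) to 100, cap block 48 (x) x 44 (y) from 100 to 140 mm. Origin: middle of underside; z up; x out of its front (rosette side). Starts upright, front away from the robot (x within 0.5 rad of world x). Grip the cap from above across y.
- rosette (a point): Middle of the face of the rosette (a 26 mm disc) on the model's front: 30 mm in front of the model's axis and 44 mm above its underside. Axes as the model's.
- rail: Fixed steel rail: a round bar 14 mm thick, 200 mm long, its axis 130 mm above the bench, on a post with a 70 mm round foot at each end. Origin on the bench below the bar's middle; y runs along the bar.
- rail_mid (a point): Middle of the bar's axis, 130 mm above the bench (bar's top at 137 mm); y along the bar, z up. The bar's yaw varies by up to 0.35 rad.
- camera: Grey camera head (56 mm square, 84 mm long with its 42 mm black lens) on a column stand at the bench's far side. Origin: middle of the lens front, 308 mm up. Looks along its own -x: towards the robot, 25 degrees downwards. y is level, z leans to the robot. A model held right has its x, y, z along the camera's. Yaw varies by up to 0.25 rad.
- focus (a point): Focus point, in empty air on the lens's axis, 160 mm in front of the lens and 240 mm above the bench. Axes as the camera's (x towards the lens).
- stand: Fixed stand of the camera: foot plate 120 x 140 x 14 and an aluminium column 22 mm thick, 345 mm tall, 290 mm beyond the focus point. Origin on the bench straight below the focus point, x towards the column.
- spare_round: Other white model, to be left alone: round turned shaft on an 80 mm square base, 115 mm tall. Origin: middle of underside.
- spare_tee: Other white model, to be left alone: T-shaped, flat head 80 x 34 on a shaft on an 80 mm square base, 110 mm tall. Origin: middle of underside.
There are look-alikes about, which are no part of the job. There is more than one size of the gauge; the one meant has the size given above.

How it is judged (in metres and radians):
On the way:
1. the gauge hangs over the bar, let go, a leg on each side (x of gauge in the frame of rail_mid between -0.035 and 0.035 m and y of gauge in the frame of rail_mid between -0.085 and 0.085 m and z of gauge in the frame of rail_mid between -0.01 and 0.03 m and angle between gauge's own z axis and vertical below 0.6 rad and contact force between gauge and rail above 0.2 N and contact force between gauge and the fingers below 0.05 N and linear speed of gauge below 0.05 m/s), for 0.3 s.
At the end, for the whole second after the job is handed in: Gauge hangs over the bar, let go, bar between its legs, within 85 mm of its middle, tilted under 0.6 rad. Fingers hold the model still in the air, clear of stand, rail and gauge, rosette within 22 mm of the focus, front to the lens, cap up, axes within 0.19 rad of the camera's (all of step 1 and distance between rosette and focus below 0.022 m and angle between the x axis of model and the x axis of camera, either way round below 0.19 rad and angle between the y axis of model and the y axis of camera, either way round below 0.19 rad and x of model in the frame of focus below 0 m and z of model in the frame of focus below 0 m and contact force between model and the fingers above 1 N and contact force between model and stand below 0.05 N and contact force between model and rail below 0.05 N and contact force between model and gauge below 0.05 N and height (world z) of model above 0.12 m and linear speed of model below 0.03 m/s); the arm keeps its last pose, push and grip.
It fails at once if the round model was shifted or tipped (distance of spare_round from where it was at the start of the episode above 0.025 m or angle between spare_round's own z axis and vertical above 0.3 rad).
It fails at once if the T-shaped model was shifted or tipped (distance of spare_tee from where it was at the start of the episode above 0.025 m or angle between spare_tee's own z axis and vertical above 0.3 rad).
It also fails if it takes over 61 s, if anything falls off the work surface, if the arm or the gripper's body presses on something with over 40 N, if the wrist force passes 120 N, or if a joint passes its speed limit or range.

### The arm

A 6-joint arm with a two-finger parallel gripper is mounted at the origin on the work surface. World frame = base frame: x ahead of the robot, y to its left, z up, the work surface at z = 0. Lengths are in mm, angles in rad, forces in N, time in s.
With the tool pointing down it reaches from about 350 to 875 mm from the base axis. Payload 4.2 kg.
Tool frame: the origin (TCP) lies at the very end of the fingers, on their centre line; the grasp point (between the pads) lies 19 mm behind it; z points along the fingers, y is the line along which they close (so a half turn about z gives the same grasp; the last joint's range is limited). The gripper opens to 85 mm and grips with 20 to 120 N. Pads are 22 mm wide; open, the fingers measure 114 mm over their backs; the gripper's body (76 mm by 85 mm) begins 54 mm behind the grasp point. The pads swing forward as they close: fully open they stand 13 mm farther back than shut.
Start: joints at [-0.883, 0.385, 0.008, 0, -1.194, -0.259], TCP at [259.875, -568.388, 231.312] pointing down, gripper open.
Joint ranges: [-3.14, 3.14], [-1.21, 2.06], [-1.07, 1.41], [-3.16, 2.05], [-2.99, -0.16], [-3.1, 3.1]. Speed limits (rad/s): [2.79, 2.79, 3.14, 3.14, 3.14, 3.14].

### API

Orientations are given as a unit quaternion [x, y, z, w].
In Python, from bench import read_state, get_image, get_calibration, job_done gives the robot as it stands.
- The arm moves only by the shell command python3 -m creep 'ROWS'. ROWS is a JSON object of lists of equal length, an entry for each row: "translation": the shift along the world's x, y, z in cm, a list of three; "delta_rot": the turn, a rotation vector about the world's x, y, z in degrees, a list of three; "hand": the finger opening in cm, from 0 to 8.54. A call has 1 to 8 rows; each row is the pose to reach, as a shift and turn from the pose commanded when the call began; what a row does not reach only later rows make up. A row lasts 1/8 s, in which the tool goes at most 62.5 mm and 10.7 degrees, less where a joint would pass 70% of its speed; a pose out of reach is approached as far as the arm can. A call with a gripper value outside its range is refused whole. The fingers move at their own pace and stop on an object; the grip force is fixed at half the most. Time passes only in rows, so rows that repeat a pose let the fingers close. It gives the time, the measured TCP pose, the force, the opening and the grip force at its end, in the units of the state.
- read_state(): the state, without advancing time (a new reading comes with each control period).
- get_image(name): name is "scene" or "top" or "wrist"; returns (picture, depth): 384x512x3 uint8, red, green, blue; 384x512 float32, mm along the optical axis (not along the pixel's ray), 0 where there is no reading.
- get_calibration(name): a dict with "intrinsics" (3x3 intrinsics, pixels), "dist" ([k1, k2, p1, p2, k3] as OpenCV has them; the pictures are not rectified), "xyz" and "attitude" of the camera in the world. Camera axes: x right, y down, z forward; pixel columns grow to the right and rows downward; lengths in mm; the calibration is good to about 2 mm. A picture is of the moment at which its call begins: read the wrist's pose just before it. get_calibration takes no time and is no camera call; for the wrist camera it gives the pose at the moment of the call.
- job_done(): hands the job in; it is judged then, once.
The state is a dict: "clock": time; "joints": joint angles; "joint_vel": joint speeds; "joint_efforts": joint torques, N m; "position": TCP position; "ee_rot": TCP orientation; "contact_force": force on the tool from outside, world axes, zero at the start; "wrist_torque": the same for the moment, N m; "gripper_width": finger opening in mm; "grasp_force": force on a finger pad.
Only numpy, scipy, OpenCV 4.12 (cv2) and the standard library are available. Lean on these libraries where they do the work, as an engineer would, in place of code of your own. Each camera call takes 0.05 s, during which the arm holds its last target. There are 200 camera calls.

## Working session

There is one attempt and no reset: what is moved stays moved. The work goes in short steps, Python scripts to look and compute and a shell command to move; the robot and the scene stay as the last step left them, time stands still between calls to the robot, and variables do not carry over. Pictures are saved under pics/ and viewed, at most 10 in all, crops included, and the job is handed in when it is done.

```bash
mkdir -p pics; cat > h.py <<'E'
import numpy as np, cv2
from scipy.spatial.transform import Rotation as R
from bench import read_state, get_image, get_calibration, job_done
def grab(n):
    c=get_calibration(n); im,d=get_image(n); return im,d,c
def cloud(d,c):
    h,w=d.shape; K=np.array(c["intrinsics"]); u,v=np.meshgrid(np.arange(w),np.arange(h))
    p=cv2.undistortPoints(np.stack([u,v],-1).reshape(-1,1,2).astype(np.float64),K,np.array(c["dist"],float)).reshape(h,w,2)
    P=np.dstack([p*d[...,None],d]); a=np.array(c["attitude"],float)
    M=R.from_quat(a).as_matrix() if a.size==4 else a.reshape(3,3)
    W=P@M.T+np.array(c["xyz"]); W[d<=0]=np.nan; return W
E
python3 - <<'E'
from h import *
for n in("scene","top"):
    im,d,c=grab(n); cv2.imwrite(f"pics/{n}0.png",im[...,::-1]); np.savez(f"{n}0.npz",im=im,d=d,W=cloud(d,c)); print(n,c["xyz"],c["attitude"],np.array(c["intrinsics"])[0],(d>0).mean())
print(read_state())
E
```

```text
scene [1373.28108735  -17.55306147 1156.38162155] [ 0.66394915  0.65453898 -0.25247737 -0.25885405] [494.22518506   0.         254.90239364] 0.9961191813151041
top [ 304.87439011  -18.32779704 1347.82885222] [ 0.70929125 -0.6984795   0.07151241 -0.06259624] [478.8974728   0.        257.6633947] 0.9958953857421875
{'clock': 0.1, 'joints': array([-8.83417488e-01,  3.85540739e-01,  6.73452265e-03, -4.69148312e-04,
       -1.19399761e+00, -2.58581582e-01]), 'joint_vel': array([ 1.52655838e-03, -3.70728598e-04,  1.68146113e-03,  3.45735193e-04,
        3.30295612e-04,  1.80877975e-05]), 'joint_efforts': array([-3.39271473e-04, -3.93320274e+01,  1.88930047e+01,  4.19796467e+00,
       -2.59241373e-03,  6.04066770e-06]), 'position': array([ 259.65012084, -567.92613648,  230.27808718]), 'ee_rot': array([-2.12675203e-01,  9.77122410e-01,  9.92872973e-04, -2.63153702e-04]), 'contact_force': array([-0.40316272,  0.16425592,  0.13010423]), 'wrist_torque': array([ 0.00676332, -0.00029556, -0.01035387]), 'grasp_force': 0.0, 'gripper_width': 85.6832479982693}
```

View pics/scene0.png

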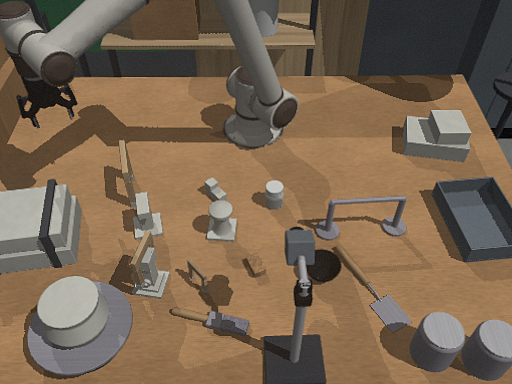

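View pics/top0.png

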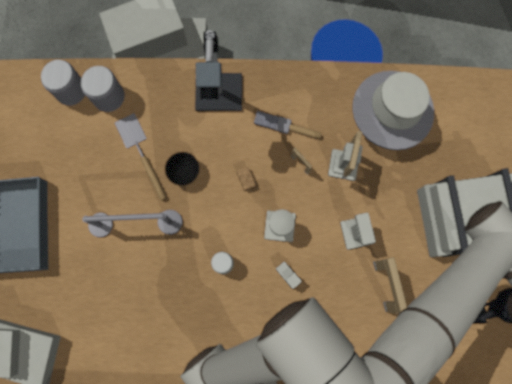

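The scene view shows the arch straddling the model at about (148,270), the T model at (145,212), the round one at (222,222), the rail at (365,212) and the camera head at (300,245). In the top view those are at (347,160), (357,230), (280,225), (135,217) and (208,75). A smaller and a larger look-alike arch stand separately.

```bash
python3 - <<'E'
from h import *
S=np.load("scene0.npz");T=np.load("top0.npz")
def yaw(P): 
    r=cv2.minAreaRect(P[:,:2].astype(np.float32)); return np.round(r[0],1),np.round(r[1],1),round(r[2],1)
for n,D,(u0,u1,v0,v1) in(("top",T,(325,375,130,185)),("scene",S,(130,172,225,300))):
    W=D["W"][v0:v1,u0:u1].reshape(-1,3);im=D["im"][v0:v1,u0:u1].reshape(-1,3).astype(int)
    for lo,hi in((160,185),(134,150),(95,130),(4,17),(17,30)):
        m=(W[:,2]>lo)&(W[:,2]<hi)
        wood=(im[:,0]-im[:,2]>40)
        for nm,mm in(("wood",m&wood),("white",m&~wood)):
            if mm.sum()>5: print(n,lo,nm,mm.sum(),W[mm].mean(0).round(1),W[mm,2].std().round(1),*yaw(W[mm]))
# rail
for n,D,(u0,u1,v0,v1) in(("top",T,(75,190,200,240)),("scene",S,(310,415,185,240))):
    W=D["W"][v0:v1,u0:u1].reshape(-1,3); m=(W[:,2]>120)&(W[:,2]<150)
    print("rail",n,m.sum(),W[m].mean(0).round(1),np.percentile(W[m,2],[5,50,95]).round(1),*yaw(W[m]))
    m=(W[:,2]>4)&(W[:,2]<25); print(" feet",m.sum(),*yaw(W[m]))
# camera
for n,D,(u0,u1,v0,v1) in(("top",T,(185,250,25,115)),("scene",S,(260,330,225,384))):
    W=D["W"][v0:v1,u0:u1].reshape(-1,3)
    for lo,hi in((8,22),(270,300),(300,330),(330,350),(350,420)):
        m=(W[:,2]>lo)&(W[:,2]<hi)
        if m.sum()>5: print("cam",n,lo,m.sum(),W[m].mean(0).round(1),*yaw(W[m]))
c1=cv2.resize(T["im"][120:195,280:395],None,fx=5,fy=5,interpolation=2);c2=cv2.resize(S["im"][215:310,115:220],None,fx=4,fy=4,interpolation=2)
c=np.zeros((400,1000,3),np.uint8);c[:375,:575]=c1;c[:380,580:1000]=c2;c=cv2.resize(c,(800,320));cv2.imwrite("pics/c1.png",c[...,::-1])
E
```

```text
top 160 wood 171 [ 649.3 -281.8  169.4] 2.7 [ 647.5 -281.4] [ 13.4 103.3] 76.1
top 160 white 36 [ 627. -281.  168.] 3.6 [ 647.1 -283. ] [ 14.6 104.2] 77.8
top 134 white 210 [ 644.3 -277.   140.2] 3.1 [ 641.9 -280. ] [43.8 95.1] 83.7
top 95 white 90 [ 631.9 -269.5  115.5] 8.7 [ 645.7 -274.5] [99.2 40.6] 6.0
top 4 wood 87 [ 674.7 -286.4    5.2] 1.1 [ 671.1 -300.7] [145.1 164.4] 89.0
top 4 white 257 [ 637.1 -273.7   10.8] 3.2 [ 667.  -310.7] [136.2 137.6] 80.6
top 17 white 149 [ 642.4 -266.3   23.4] 3.0 [ 646.  -282.4] [73.8 61.5] 76.4
scene 160 wood 188 [ 648.  -283.   169.8] 2.4 [ 648.2 -283.3] [ 14.9 101.6] 77.1
scene 160 white 48 [ 664.  -282.7  165.6] 3.4 [ 653.2 -283.8] [13.8 95. ] 76.5
scene 134 wood 12 [ 667.7 -282.3  143.7] 4.2 [ 653.9 -278.8] [ 2.4 88.2] 75.9
scene 134 white 205 [ 654.9 -274.7  141. ] 3.5 [ 649.9 -282.2] [ 43.9 104.2] 82.5
scene 95 white 203 [ 668.4 -277.   115.3] 9.2 [ 652.4 -271.6] [ 30.  106.1] 71.4
scene 4 wood 96 [ 576.7 -277.1    4.9] 0.9 [ 575.9 -293.9] [250.3 115.5] 7.0
scene 4 white 547 [ 580.2 -292.7   11.6] 3.0 [ 571.3 -293. ] [250.3 103.6] 5.3
scen
[... 319 characters left out ...]
4.9 220.2] 89.3
cam top 8 1149 [853.4  73.4  14.2] [871.3  87.7] [138.4 186.5] 3.8
cam top 270 29 [857.8  77.9 291.6] [857.8  80.3] [21.  42.8] 40.5
cam top 300 202 [772.4  81.7 320. ] [796.4  81.6] [166.2  44.7] 0.6
cam top 330 515 [799.1  85.2 341.9] [796.1  81.6] [ 53.5 163. ] 85.7
cam top 350 489 [766.4  85.5 359.4] [801.9  85. ] [ 54.1 124.1] 89.9
cam scene 8 3011 [831.   97.9  14.9] [689.7  98.4] [189.1 486.8] 83.3
cam scene 270 69 [880.   84.  290.5] [878.   82.2] [40.8 20.2] 61.7
cam scene 300 371 [842.6  82.4 317.4] [800.3  84.4] [171.9  54.3] 8.9
cam scene 330 695 [822.8  84.1 342.1] [799.6  83.9] [157.7  54.9] 0.5
cam scene 350 543 [776.8  83.6 359.2] [770.   84.1] [56.2 56.2] 1.8
```

View pics/c1.png

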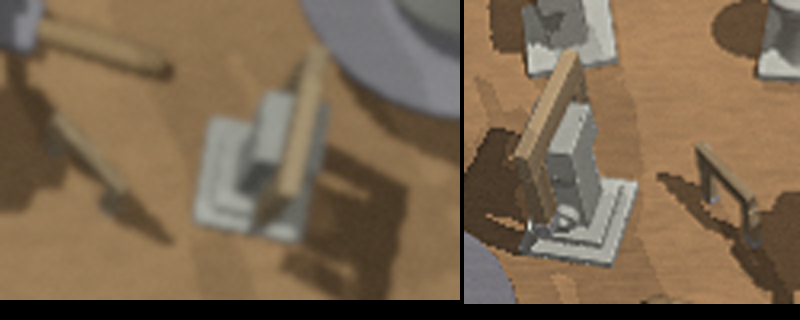

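The crop shows the arch sitting across the model's cap, with the rosette on the far side. The crown measures 103 mm long with its top at 170, so it is the right gauge: centre about (648,-282.5), yaw -13.5°. Next I measure the camera and rail more finely and check path heights.

```bash
python3 - <<'E'
from h import *
S=np.load("scene0.npz");T=np.load("top0.npz")
W=T["W"]; 
for x0 in range(200,800,100): print(x0,[int(np.nanmax(np.where((W[...,0]>x0)&(W[...,0]<x0+100)&(W[...,1]>y0)&(W[...,1]<y0+100),W[...,2],-1))) for y0 in range(-700,500,100)])
# head planes
P=np.concatenate([T["W"][25:115,185:250].reshape(-1,3),S["W"][225:384,260:330].reshape(-1,3)])
P=P[(P[:,2]>265)&(P[:,0]<950)&(P[:,0]>650)&(abs(P[:,1]-84)<80)]
rng=np.random.default_rng(0);Q=P.copy()
for k in range(4):
    best=None
    for _ in range(1500):
        a=Q[rng.choice(len(Q),3,0)];n=np.cross(a[1]-a[0],a[2]-a[0]);l=np.linalg.norm(n)
        if l<50: continue
        n/=l;m=abs((Q-a[0])@n)<2.5
        if best is None or m.sum()>best.sum(): best=m
    c=Q[best].mean(0);n=np.linalg.svd(Q[best]-c)[2][2];n*=np.sign(n[2]);pts=Q[best]
    print("plane",best.sum(),c.round(1),n.round(3),"ext",pts.min(0).round(0),pts.max(0).round(0),cv2.minAreaRect(pts[:,:2].astype(np.float32)))
    Q=Q[~best]
# column
for n,D in(("T",T),("S",S)):
    W=D["W"].reshape(-1,3)
    for lo,hi in((40,150),(150,260),(335,360)):
        m=(W[:,2]>lo)&(W[:,2]<hi)&(W[:,0]>845)&(W[:,0]<930)&(abs(W[:,1]-80)<40)
        if m.sum()>3: print("col",n,lo,m.sum(),np.median(W[m],0).round(1),W[m].min(0).round(0),W[m].max(0).round(0))
    m=(W[:,2]>9)&(W[:,2]<19)&(W[:,0]>780)&(W[:,0]<960)&(abs(W[:,1]-70)<110)
    print("foot",n,cv2.minAreaRect(W[m,:2].astype(np.float32)))
E
```

```text
200 [251, 435, 604, 668, 700, 738, 738, 9, 9, 9, 9, 9]
300 [2, 143, 607, 632, 617, 60, 35, 82, 8, 13, 9, 9]
400 [135, 145, 572, 542, 115, 112, 116, 7, 17, 143, 143, 142]
500 [144, 146, 73, 8, 173, 13, 30, 31, 50, 50, 10, 10]
600 [145, 9, 79, 142, 176, 82, 33, 32, 51, 49, 21, 10]
700 [9, 80, 187, 186, 71, 27, 27, 369, 370, 10, 11, 107]
plane 802 [763.1  85.1 357.7] [-0.417 -0.002  0.909] ext [714.  57. 332.] [789. 112. 371.] ((751.69580078125, 84.42950439453125), (55.359130859375, 74.49890899658203), 89.92411041259766)
plane 584 [821.6  84.8 341.2] [-0.098 -0.001  0.995] ext [713.  56. 328.] [878. 111. 349.] ((795.9525146484375, 83.72947692871094), (164.15826416015625, 54.40524673461914), 10.646885871887207)
plane 430 [795.8  83.9 345.6] [0.906 0.005 0.423] ext [783.  57. 319.] [809. 112. 371.] ((796.1823120117188, 84.70240783691406), (25.288442611694336, 55.66926193237305), 1.3352735042572021)
plane 233 [879.6  86.9 316.9] [ 0.978 -0.001  0.207] ext [870.  69. 290.] [885. 105. 349.] ((877.9080810546875, 86.85430908203125), (13.850525856018066, 35.112613677978516), 3.270636796951294)
col T 40 12 [859.3  83.3  51.2] [856.  80.  42.] [862.  86.  66.]
col T 150 37 [859.1  80.5 239.7] [855.  76. 208.] [869.  87. 258.]
col T 335 151 [863.   87.6 344.3] [847.  72. 335.] [878. 102. 352.]
foot T ((855.5142211914062, 57.5792121887207), (199.36695861816406, 143.34246826171875), 88.02617645263672)
col S 40 210 [874.8  86.1  99.4] [865.  77.  40.] [878.  99. 150.]
col S 150 272 [875.2  85.6 209.4] [865.  75. 151.] [879.  99. 260.]
col S 335 222 [867.8  86.  344.6] [845.  71. 335.] [878. 102. 349.]
foot S ((853.5796508789062, 59.53495788574219), (197.93638610839844, 145.82962036132812), 89.65470886230469)
```

```bash
python3 -m creep '{"translation":[[5,3.6,1],[10,7.2,1.9],[15,10.8,1.9],[20,14.4,1.9],[25,18,1.9],[30,21.9,1.9],[35,25.6,1.9],[38.8,28.6,1.9]],"delta_rot":[[0,0,-6],[0,0,-12],[0,0,-18],[0,0,-24],[0,0,-30],[0,0,-36],[0,0,-38.1],[0,0,-38.1]],"hand":[6,6,6,6,6,6,6,6]}'; python3 - <<'E'
from h import *
im,d,c=grab("wrist");W=cloud(d,c);s=read_state();print(s["position"],R.from_quat(s["ee_rot"]).as_matrix()[:,1].round(3),s["gripper_width"])
cv2.imwrite("pics/w1.png",im[...,::-1]);np.savez("w1.npz",im=im,d=d,W=W)
m=(abs(W[...,2]-170)<5)&(np.hypot(W[...,0]-648,W[...,1]+282)<80)
print(m.sum(),W[m].mean(0),cv2.minAreaRect(W[m][:,:2].astype(np.float32)))
E
```

```text
clock: 1.1
position: [649.5, -280.3, 249.3]
ee_rot: [0.117, 0.993, 0.0, -0.001]
contact_force: [-0.4, -0.3, 0.2]
gripper_width: 60.1
grasp_force: 0.0
[ 653.44222232 -276.82146951  248.18532863] [0.229 0.974 0.001] 59.98175447722032
1789 [ 643.36619813 -282.02182625  170.18264575] ((647.2646484375, -282.8620910644531), (12.681413650512695, 104.08702850341797), 75.83677673339844)
```

View pics/w1.png

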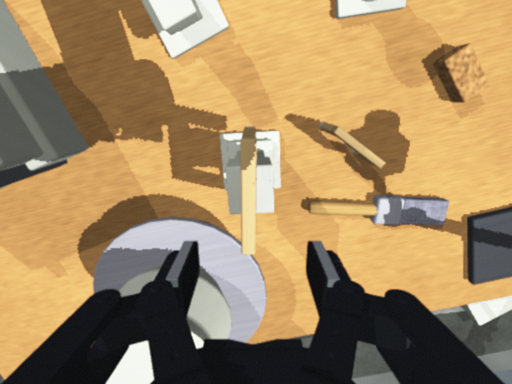

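The wrist view shows the crown running vertically at x≈250 px, rows 128–253. Its centre is (647.3,-282.9) and its yaw -14.2°, which agrees with the earlier estimate. Descending.

```bash
python3 -m creep '{"translation":[[-0.1,0,0],[-0.1,0,-3],[-0.1,0,-6],[-0.1,0,-8],[-0.1,0,-9],[-0.1,0,-10],[-0.1,0,-10.4],[-0.1,0,-10.4]],"delta_rot":[[0,0,-0.7],[0,0,-0.7],[0,0,-0.7],[0,0,-0.7],[0,0,-0.7],[0,0,-0.7],[0,0,-0.7],[0,0,-0.7]],"hand":[6,6,6,6,6,6,6,6]}'
```

```text
clock: 2.15
position: [646.9, -282.5, 146.5]
ee_rot: [0.124, 0.992, -0.0, 0.0]
contact_force: [0.5, 0.1, 0.1]
gripper_width: 60.0
grasp_force: 0.0
```

```bash
python3 -m creep '{"translation":[[0,0,0],[0,0,0],[0,0,0],[0,0,0],[0,0,0],[0,0,0]],"delta_rot":[[0,0,0],[0,0,0],[0,0,0],[0,0,0],[0,0,0],[0,0,0]],"hand":[1,0.8,0.8,0.8,0.8,0.8]}'
```

```text
clock: 2.9
position: [647.1, -282.5, 146.9]
ee_rot: [0.124, 0.992, -0.0, 0.0]
contact_force: [-0.8, 0.5, 2.7]
gripper_width: 11.9
grasp_force: 61.4
```

```bash
python3 -m creep '{"translation":[[0,0,1],[0,0,4],[0,0,8],[0,0,11],[0,0,13],[-1.5,5,13],[-3,10,13],[-4.5,15,13]],"delta_rot":[[0,0,0],[0,0,0],[0,0,0],[0,0,0],[0,0,0],[0,0,2],[0,0,4],[0,0,6]],"hand":[0.8,0.8,0.8,0.8,0.8,0.8,0.8,0.8]}'; python3 - <<'E'
from h import *
im,d,c=grab("scene");np.savez("s2.npz",im=im,d=d,W=cloud(d,c));s=read_state();print(s["position"],s["gripper_width"],s["clock"])
im2,d,c=grab("top");np.savez("t2.npz",im=im2,d=d,W=cloud(d,c))
cv2.imwrite("pics/s2.png",im[...,::-1])
E
```

```text
clock: 3.9
position: [601.0, -130.9, 276.1]
ee_rot: [0.072, 0.997, 0.0, -0.0]
contact_force: [0.5, 1.0, -0.3]
gripper_width: 12.1
grasp_force: 60.8
[ 599.23301774 -125.95821367  276.62024123] 11.801027734541382 3.95
```

View pics/s2.png

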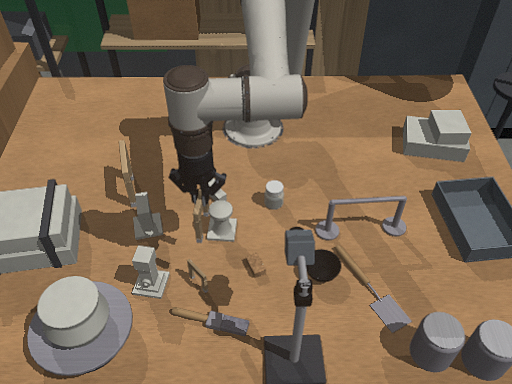

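The gauge is in the gripper at (200,215), and the bare model stands upright at (148,272). Carrying the gauge to above the bar.

```bash
python3 -m creep '{"translation":[[-1.8,6,0],[-3.6,12,0],[-5.4,18,0],[-7.2,24,0],[-9,30,0],[-10.8,36,0],[-12.4,41,0],[-13.3,44.4,0]],"delta_rot":[[0,0,2],[0,0,4],[0,0,6],[0,0,8],[0,0,10],[0,0,12.1],[0,0,12.1],[0,0,12.1]],"hand":[0.8,0.8,0.8,0.8,0.8,0.8,0.8,0.8]}'; python3 - <<'E'
from h import *
for i in range(3): im,d,c=grab("scene")
s=read_state();print(s["position"],s["gripper_width"],s["clock"],R.from_quat(s["ee_rot"]).as_matrix()[:,1].round(3))
W=cloud(d,c);m=(W[...,2]>190)&(W[...,2]<290)&(np.hypot(W[...,0]-469,W[...,1]-312)<70)&((im[...,0].astype(int)-im[...,2])>40)
P=W[m];print(m.sum(),P.mean(0),P.min(0),P.max(0))
# model pose from s2,t2
for f,(u0,u1,v0,v1) in(("s2",(130,172,235,300)),("t2",(325,375,130,185))):
    W=np.load(f+".npz")["W"][v0:v1,u0:u1].reshape(-1,3);W=W[(abs(W[:,0]-648)<75)&(abs(W[:,1]+280)<75)]
    for lo,hi in((136,146),(9,15)):
        q=W[(W[:,2]>lo)&(W[:,2]<hi)];print(f,lo,len(q),q.mean(0).round(1),cv2.minAreaRect(q[:,:2].astype(np.float32)))
E
```

```text
clock: 5.0
position: [468.0, 313.6, 276.3]
ee_rot: [-0.034, 0.999, -0.0, -0.0]
contact_force: [0.3, -0.9, -1.1]
gripper_width: 11.8
grasp_force: 60.9
[468.4196481  312.75195114 275.85218728] 12.062349473591347 5.15 [-0.07   0.998 -0.001]
47 [486.9833056  319.86155958 242.34494573] [434.20855608 304.85403492 190.44739892] [521.60533073 334.24664862 289.65105115]
s2 136 290 [ 649.8 -281.9  140.4] ((648.3794555664062, -282.24200439453125), (44.79955291748047, 50.16952896118164), 79.38880157470703)
s2 9 222 [ 664.5 -274.3   12.1] ((649.568115234375, -282.233642578125), (80.15792846679688, 80.5254898071289), 80.51927947998047)
t2 136 268 [ 647.1 -280.8  140.1] ((647.5806884765625, -281.2410583496094), (42.5782470703125, 50.02719497680664), 81.44117736816406)
t2 9 187 [ 634.4 -268.4   12. ] ((648.3729858398438, -280.9578857421875), (79.95590209960938, 126.65158081054688), 80.2914047241211)
```

Model pose: centre (648.2,-281.8), yaw -9.8°, cap and base sizes as given. Lowering the gauge.

```bash
python3 -m creep '{"translation":[[0,0,-3],[0,0,-6],[0,0,-8.5],[0,0,-10.5],[0,0,-12],[0,0,-12.8],[0,0,-13.1],[0,0,-13.1]],"delta_rot":[[0,0,0],[0,0,0],[0,0,0],[0,0,0],[0,0,0],[0,0,0],[0,0,0],[0,0,0]],"hand":[0.8,0.8,0.8,0.8,0.8,0.8,0.8,0.8]}'
```

```text
clock: 6.15
position: [469.2, 311.7, 145.7]
ee_rot: [-0.034, 0.999, 0.0, 0.0]
contact_force: [-0.6, 0.5, -0.8]
gripper_width: 11.6
grasp_force: 60.9
```

```bash
python3 -m creep '{"translation":[[0,0,-0.1],[0,0,-0.2],[0,0,-0.2]],"delta_rot":[[0,0,0],[0,0,0],[0,0,0]],"hand":[0.8,0.8,0.8]}'; python3 -m creep '{"translation":[[0,0,0],[0,0,0],[0,0,0],[0,0,0],[0,0,0],[0,0,1.5],[0,0,4],[0,0,7]],"delta_rot":[[0,0,0],[0,0,0],[0,0,0],[0,0,0],[0,0,0],[0,0,0],[0,0,0],[0,0,0]],"hand":[2,4,6,6,6,6,6,6]}';  python3 - <<'E'
from h import *
im,d,c=grab("wrist");a=im;im,d,c=grab("scene");b=cv2.resize(im[160:260,290:430],None,fx=3.6,fy=3.6)
W=cloud(d,c);o=np.zeros((384,1020,3),np.uint8);o[:,:512]=a;o[:360,516:]=b;cv2.imwrite("pics/r1.png",cv2.resize(o,(800,301))[...,::-1])
m=(W[...,2]>145)&(W[...,2]<175)&(np.hypot(W[...,0]-469,W[...,1]-312)<70)&((im[...,0].astype(int)-im[...,2])>35)
P=W[m];print(m.sum(),P.mean(0),P.min(0),P.max(0),read_state()["position"])
E
```

```text
clock: 6.52
position: [469.0, 311.9, 143.8]
ee_rot: [-0.034, 0.999, 0.0, 0.0]
contact_force: [0.2, 0.8, 0.1]
gripper_width: 11.5
grasp_force: 61.2
clock: 7.52
position: [468.9, 311.5, 214.8]
ee_rot: [-0.034, 0.999, -0.0, 0.0]
contact_force: [-0.0, 0.5, 0.6]
gripper_width: 59.8
grasp_force: 0.0
130 [481.43524958 313.02530909 165.39499539] [423.42226943 304.95164303 145.12606201] [525.74334611 321.77551927 173.71754608] [470.82725799 313.18159904 218.4320408 ]
```

View pics/r1.png

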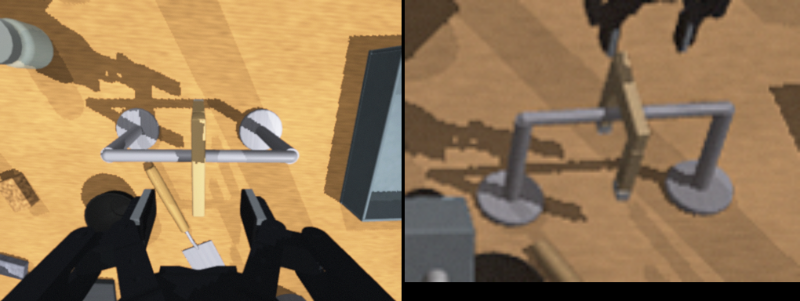

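```bash
python3 - <<'E'
from h import *
im,d,c=grab("wrist");W=cloud(d,c);s=read_state();print(s["position"],s["clock"])
m=((im[...,0].astype(int)-im[...,2])>35)&(W[...,2]>100)&(np.hypot(W[...,0]-469,W[...,1]-312)<80)
P=W[m]
for x in range(410,530,8):
    q=P[abs(P[:,0]-x)<4]
    if len(q): print(x,len(q),q.mean(0).round(1),q[:,2].max().round(1))
o=cv2.resize(im[100:290,200:310],None,fx=3,fy=3);cv2.imwrite("pics/r2.png",o[...,::-1])
E
```

```text
[469.79361672 312.51024389 216.29809482] 7.675
418 357 [418.3 308.8 144.7] 171.3
426 216 [426.  309.1 169.9] 171.6
434 201 [433.9 309.8 169.3] 171.0
442 196 [442.  310.5 169. ] 170.5
450 320 [451.3 333.3 224.6] 311.3
458 532 [458.1 319.2 226.2] 310.8
466 338 [464.6 288.6 208. ] 307.9
474 229 [473.8 319.4 177.4] 290.4
482 286 [481.3 313.1 208.4] 290.4
490 148 [490.1 313.5 166.6] 274.0
498 130 [497.9 314.1 165.3] 166.8
506 140 [505.8 314.8 164.9] 166.4
514 133 [514.1 315.5 164.3] 166.0
522 61 [520.1 315.6 163.9] 165.7
```

View pics/r2.png

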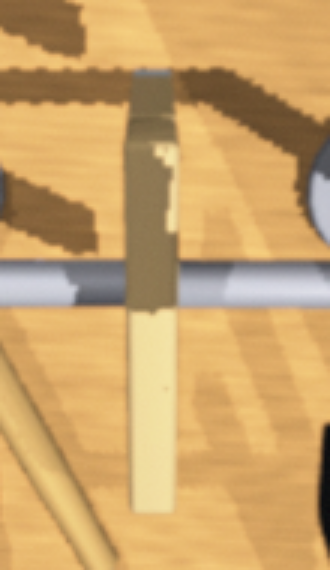

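The gauge sits over the bar with its crown on top and tilted about 3°, and the fingers are clear. Now to the model.

```bash
python3 -m creep '{"translation":[[0,0,3],[1.5,-5,5],[3.3,-11,5],[5.1,-17,5],[6.9,-23,5],[8.7,-29,5],[10.5,-35,5],[12.3,-41,5]],"delta_rot":[[0,0,0],[0,0,-2],[0,0,-4],[0,0,-6],[0,0,-8],[0,0,-10],[0,0,-12],[0,0,-13.7]],"hand":[6,7,7,7,7,7,7,7]}'; python3 -m creep '{"translation":[[1.8,-6,0],[3.6,-12,0],[5,-16.5,0],[5.6,-18.3,0],[5.6,-18.3,0],[5.6,-18.3,0]],"delta_rot":[[0,0,0],[0,0,0],[0,0,0],[0,0,0],[0,0,0],[0,0,0]],"hand":[7,7,7,7,7,7]}'; python3 - <<'E'
from h import *
im,d,c=grab("wrist");W=cloud(d,c);s=read_state();print(s["position"],R.from_quat(s["ee_rot"]).as_matrix()[:,1].round(3))
m=(abs(W[...,2]-140)<4)&(np.hypot(W[...,0]-648,W[...,1]+282)<50)
print(m.sum(),W[m].mean(0),cv2.minAreaRect(W[m][:,:2].astype(np.float32)))
E
```

```text
clock: 8.68
position: [591.6, -99.5, 263.0]
ee_rot: [0.086, 0.996, 0.0, -0.0]
contact_force: [1.2, 0.8, 0.8]
gripper_width: 69.5
grasp_force: 0.0
clock: 9.43
position: [647.3, -279.9, 262.9]
ee_rot: [0.086, 0.996, 0.0, -0.001]
contact_force: [0.1, 0.2, -0.1]
gripper_width: 70.3
grasp_force: 0.0
[ 647.42568885 -279.6171917   263.31696773] [0.17  0.985 0.   ]
2036 [ 646.32600025 -281.5925867   140.28257014] ((647.5127563476562, -281.75079345703125), (43.80931091308594, 48.15761947631836), 80.71564483642578)
```

```bash
python3 -m creep '{"translation":[[0.05,-0.2,-3],[0.05,-0.2,-7],[0.05,-0.2,-10],[0.05,-0.2,-12.5],[0.05,-0.2,-14.5],[0.05,-0.2,-15.6],[0.05,-0.2,-16.1],[0.05,-0.2,-16.1]],"delta_rot":[[0,0,0.3],[0,0,0.3],[0,0,0.3],[0,0,0.3],[0,0,0.3],[0,0,0.3],[0,0,0.3],[0,0,0.3]],"hand":[7,7,7,7,7,7,7,7]}'; python3 -m creep '{"translation":[[0,0,0],[0,0,0],[0,0,0],[0,0,0],[0,0,0]],"delta_rot":[[0,0,0],[0,0,0],[0,0,0],[0,0,0],[0,0,0]],"hand":[3.7,3.7,3.7,3.7,3.7]}'
```

```text
clock: 10.48
position: [648.4, -282.3, 102.8]
ee_rot: [0.083, 0.997, -0.0, 0.0]
contact_force: [-0.3, 0.2, -0.9]
gripper_width: 70.2
grasp_force: 0.0
clock: 11.1
position: [648.8, -282.7, 103.5]
ee_rot: [0.083, 0.997, -0.0, 0.001]
contact_force: [0.7, 0.8, 5.2]
gripper_width: 43.3
grasp_force: 62.1
```

```bash
python3 -m creep '{"translation":[[0,0,1],[0,0,5],[0,0,10],[0,0,15],[0,0,17.8],[-1,3,17.8],[-3,9,17.8],[-5,15,17.8]],"delta_rot":[[0,0,0],[0,0,0],[0,0,0],[0,0,0],[0,0,0],[0,0,0],[0,0,0],[0,0,0]],"hand":[3.7,3.7,3.7,3.7,3.7,3.7,3.7,3.7]}'; python3 - <<'E'
from h import *
s=read_state();M=R.from_quat(s["ee_rot"]);y=M.as_matrix()[:,1];yaw=np.degrees(np.arctan2(y[1],y[0]))-90;print(s["position"],yaw,s["gripper_width"])
D=R.from_euler("z",.3,degrees=True)*R.from_euler("y",-25,degrees=True)*R.from_euler("z",-yaw,degrees=True)
print(D.as_rotvec(degrees=True),np.array([524,83,281])-s["position"])
E
```

```text
clock: 12.1
position: [597.0, -132.8, 278.4]
ee_rot: [0.084, 0.996, 0.0, -0.002]
contact_force: [1.8, 0.3, -2.5]
gripper_width: 43.4
grasp_force: 62.1
[ 596.95743854 -132.76991454  278.44035685] -9.633504396565698 43.443160465106686
[ -2.03652109 -24.94795342   9.7752455 ] [-72.95743854 215.76991454   2.55964315]
```

```bash
python3 -m creep '{"translation":[[-1.2,3.5,0],[-2.4,7,0],[-3.6,10.5,0],[-4.8,14,0],[-6,17.5,0],[-7,20.5,0.1],[-7.4,21.5,0.1],[-7.4,21.5,0.1]],"delta_rot":[[-0.3,-4,1.6],[-0.7,-8,3.2],[-1,-12,4.8],[-1.3,-16,6.4],[-1.6,-20,8],[-1.9,-23,9],[-2,-24.9,9.8],[-2,-24.9,9.8]],"hand":[3.7,3.7,3.7,3.7,3.7,3.7,3.7,3.7]}'; python3 -m creep '{"translation":[[0,0,0],[0,0,0],[0,0,0],[0,0,0]],"delta_rot":[[0,0,0],[0,0,0],[0,0,0],[0,0,0]],"hand":[3.7,3.7,3.7,3.7]}'; python3 - <<'E'
from h import *
s=read_state();M=R.from_quat(s["ee_rot"]);print(s["position"],M.as_matrix().round(3).tolist(),s["joints"].round(2))
for n in("scene","top"):
    im,d,c=grab(n);np.savez(n+"3.npz",im=im,d=d,W=cloud(d,c));W=cloud(d,c)
    m=(abs(W[...,0]-545)<110)&(abs(W[...,1]-83)<60)&(W[...,2]>130)&(W[...,2]<330)&(im.min(2)>90)&((im[...,0].astype(int)-im[...,2])<30);print(n,m.sum(),W[m].min(0),W[m].max(0))
    if n=="scene": o=cv2.resize(im[90:310,200:450],None,fx=2.5,fy=2.5);cv2.imwrite("pics/f1.png",o[...,::-1])
E
```

```text
clock: 13.1
position: [522.5, 80.4, 279.5]
ee_rot: [-0.004, 0.977, -0.0, 0.214]
contact_force: [0.1, -0.8, -2.7]
gripper_width: 43.6
grasp_force: 62.5
clock: 13.6
position: [524.8, 80.7, 281.2]
ee_rot: [-0.003, 0.976, 0.001, 0.216]
contact_force: [0.4, 0.4, -3.6]
gripper_width: 43.4
grasp_force: 62.5
[524.76867611  80.71673439 281.19310604] [[-0.907, -0.007, 0.422], [-0.006, 1.0, 0.002], [-0.422, -0.0, -0.907]] [ 0.57 -0.02 -0.58  0.37 -0.67 -2.39]
scene 1255 [486.72301658  41.10534092 181.90778063] [605.57388204 119.59050667 327.3015547 ]
top 711 [518.44805137  42.25997269 189.43784246] [602.51677944 121.46154943 327.73053971]
```

View pics/f1.png

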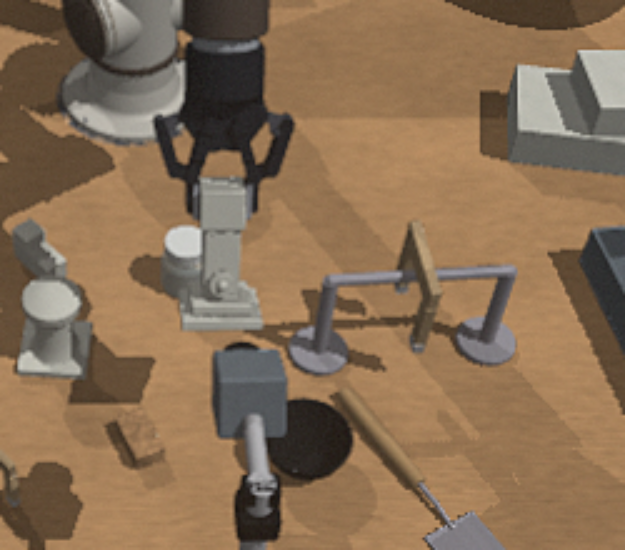

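The scene view shows the model held upright-tilted, rosette towards the camera at crop (222,285), and the gauge still on the bar. I'll check for slip in the grip with plane fits.

```bash
python3 - <<'E'
from h import *
F=np.array([575,83.5,240]);A=R.from_euler("y",-25,degrees=True).as_matrix()
D=np.load("scene3.npz");W=D["W"].reshape(-1,3);L=(W-F)@A  # in camera axes, focus origin
m=(abs(L[:,1])<60)&(abs(L[:,0])<90)&(L[:,2]>-55)&(L[:,2]<110);L=L[m]
def plane(q,ax,t):
    for _ in range(3):
        X=np.c_[np.delete(q,ax,1),np.ones(len(q))];k=np.linalg.lstsq(X,q[:,ax],rcond=None)[0];r=q[:,ax]-X@k;q=q[abs(r)<3]
    print(t,len(q),k.round(3),q.min(0).round(1),q.max(0).round(1))
plane(L[(abs(L[:,0]+6)<6)&(L[:,2]>60)&(L[:,2]<94)],0,"capfront (x=-6)")
plane(L[(abs(L[:,0]+11)<7)&(L[:,2]>18)&(L[:,2]<52)],0,"shaftfront (x=-11)")
plane(L[(abs(L[:,2]-96)<6)&(L[:,0]<-8)&(L[:,0]>-50)],2,"captop (z=96)")
plane(L[(abs(L[:,2]+32)<5)],2,"basetop (z=-32)")
q=L[(abs(L[:,2])<16)&(L[:,0]>-5)&(L[:,0]<8)&(abs(L[:,1])<25)];print("rosette",len(q),q.mean(0).round(1),q.min(0).round(1),q.max(0).round(1))
E
```

```text
capfront (x=-6) 195 [ 0.011  0.018 -5.968] [ -7.7 -24.8  60.2] [-1.9 17.  93.4]
shaftfront (x=-11) 165 [ -0.035   0.024 -10.465] [-12.7 -21.4  18.2] [-6. 14. 52.]
captop (z=96) 123 [-1.3000e-02 -1.0000e-03  9.5361e+01] [-49.9 -38.2  93.4] [-9.  29.8 98.5]
basetop (z=-32) 199 [-1.2000e-02  6.0000e-03 -3.2806e+01] [-65.4 -43.4 -35.5] [ 17.   36.1 -29.5]
rosette 79 [-0.7 -4.3  1.3] [ -4.9 -16.2 -11.3] [ 5.5  8.7 12.8]
```

Orientation errors are about 1–2° and the rosette is 4 mm off in y. I'll trim that, settle and hand in.

```bash
python3 -m creep '{"translation":[[0,0.2,0],[0,0.3,0],[0,0.3,0],[0,0.3,0],[0,0.3,0],[0,0.3,0],[0,0.3,0],[0,0.3,0]],"delta_rot":[[0,0,0],[0,0,0],[0,0,0],[0,0,0],[0,0,0],[0,0,0],[0,0,0],[0,0,0]],"hand":[3.7,3.7,3.7,3.7,3.7,3.7,3.7,3.7]}'; python3 -c "
from bench import *
print(job_done())"
```

```text
clock: 14.7
position: [524.6, 84.0, 281.3]
ee_rot: [-0.004, 0.976, 0.001, 0.216]
contact_force: [-0.7, -1.3, -3.8]
gripper_width: 43.1
grasp_force: 62.5
the job is handed in; nothing more can be done
None
```

I handed the job in at 14.7 s, with no verdict returned: the gauge hangs over the bar, let go, and the model is held with its rosette within a few mm of the focus, tilt errors about 1–2°, on a path kept clear of the two other models.

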